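# Load the tube rack past the sprung gate

## Robot

A 6-joint arm with a two-finger parallel gripper is mounted at the origin on the work surface. World frame = base frame: x ahead of the robot, y to its left, z up, the work surface at z = 0. Lengths are in m, angles in rad, forces in N, time in s.
With the tool pointing down it reaches from about 0.35 to 0.975 m from the base axis. Payload 4.9 kg.
Tool frame: the origin (TCP) lies on the centre line of the jaws, within the pads' length; the fingertips stand 14 mm ahead of it and the grasp point (between the pads) lies 5 mm behind it (manip.nose_length is the distance from the TCP to the fingertips, in m); z points along the fingers, y is the line along which they close (so a half turn about z gives the same grasp; the last joint's range is limited). The gripper opens to 85 mm and grips with 20 to 120 N. Pads are 22 mm wide; open, the fingers measure 114 mm over their backs; the gripper's body (76 mm by 85 mm) begins 54 mm behind the grasp point. The pads swing forward as they close: fully open they stand 13 mm farther back than shut.
Start: joints at [1.223, 0.053, 1.613, -0, 1.476, -0.119], TCP at [0.142, 0.609, 0.245] pointing down, gripper open.
Joint ranges: [-3.01, 3.01], [-1.01, 2.22], [0.06, 2.58], [-1.02, 4.17], [0.09, 2.62], [-3.14, 3.14]. Speed limits (rad/s): [2.57, 2.57, 3.14, 3.14, 3.14, 3.14].

## Interface

Orientations are given as a unit quaternion [w, x, y, z].
In Python, from plant import manip, imaging gives the robot as it stands.
- The arm moves only by the tool play_rows, never from a script. Its argument "commands" is a list of rows, each a list of 6 numbers: the shift along the tool's x, y, z in mm, then the turn, a rotation vector about the tool's x, y, z in degrees. A call has 1 to 5 rows; each row shifts and turns the commanded pose from where the row before left it, along the tool's axes as they then stand; what a row does not reach is not made up. A row lasts 1/12 s, in which the tool goes at most 41.7 mm and 7.16 degrees, less where a joint would pass 70% of its speed; a pose out of reach is approached as far as the arm can. A call is refused whole if a number of a shift passes 41.7 or a number of a turn 7.16, either way. A call with a gripper value outside its range is refused whole. "hand" is the finger opening in mm, from 0 to 85.4, set as the call begins (left out, the last holds). The fingers move at their own pace and stop on an object; the grip force is fixed at half the most. Time passes only in rows, so rows that do not move let the fingers close. It gives the time, the measured TCP pose, the force, the opening and the grip force at its end, in the units of the state.
- manip.state(): the state, without advancing time (a new reading comes with each control period).
- imaging.grab_frame(name): name is "scene" or "top" or "wrist"; returns a dict with "image" (384x512x3 uint8, red, green, blue), "fx", "fy", "cx", "cy" (pixels), "R" (3x3) and "t" (3): a world point X has camera coordinates R X + t; the wrist camera has in their place "mount" (4x4, takes a point from camera to tool coordinates, whose origin is the TCP and whose axes are the flange's). Camera axes: x right, y down, z forward; pixel columns grow to the right and rows downward; lengths in m; the calibration is good to about 2 mm. The wrist camera is an equidistant fisheye: a pixel r from the principal point sees the ray r / f radians off the axis. A picture is of the moment at which its call begins: read the wrist's pose just before it. There is no depth.
- manip.job_done(): hands the job in; it is judged then, once.
The state is a dict: "time": time; "joint_pos": joint angles; "joint_vel": joint speeds; "joint_efforts": joint torques, N m; "tool_pos": TCP position; "tool_rot": TCP orientation; "contact_force": force on the tool from outside, world axes, zero at the start; "ft_torque": the same for the moment, N m; "gripper_width": opening from 0.0 (shut) to 1.0 (fully open); "grasp_force": force on a finger pad.
Only numpy, scipy, OpenCV 4.12 (cv2) and the standard library are available. Lean on these libraries where they do the work, as an engineer would, in place of code of your own. Each camera call takes 0.05 s, during which the arm holds its last target. There are 200 camera calls.

## Task

Load the white tube rack into the sample loader: press the long orange paddle down with one fingertip and keep it down so that the yellow gate stays up, and meanwhile push the rack by its blue tab with the other finger along the chute, under the gate, until its front is fully home against the blue end stop. Then let the gate close behind the tubes and move clear. The gate must not touch the rack or its tubes, the rack is only pushed, never lifted or tipped, and the other things on the loader and the bench stay where they are.

Things in the scene. Friction and masses are not known exactly. Their poses are not given: they have to be found in the camera images.
- loader: Grey sample loader fixed on the bench, slab x -115..+140, y -225..+225, 20 mm high. Origin on the bench under the chute's centre line; z up, +y = the rack's way along the chute, +x = across it, away from the paddle. Chute floor = slab top. Two alu guides 43 mm apart inside, 6 thick, tops 38 mm above the bench. Small things stand on the mat at x 43..133.
- stop_face (a point): Middle of the blue end stop's face that the rack's front must meet, at loader y = +190 mm, 45 mm above the bench. The stop is 75 mm wide, its top 70 mm above the bench.
- gate_angle (a joint): Gate angle: 0 shut, 0.75 wide open. Hinge line along loader y at x = -38 mm, 65 mm above the bench. Paddle and blade are one rigid piece on it: pressing the paddle down lifts the blade. A spring shuts it when let go; holding it open takes about 2 to 6 N. Tubes pass freely from 0.45 on; 0.6 gives a good margin. The rack cannot push it open.
- gate: The sprung gate: orange paddle and yellow blade on one hinge. Origin on the hinge line at the blade; its axes are the loader's when shut, and its x and z turn with the gate. The blade is 6 mm thick, in the plane loader y = +90 mm; shut, its lower edge is 56 mm above the bench: in the tubes' way but well above the rack's tail. Open, its tip stands about 120 mm above the bench.
- paddle_mid (a point): Mid-length point on top of the long orange paddle, 38 mm out from the hinge; moves with it. The plate is 307 mm long (loader y -220..+87), 5 mm thick, 8 to 60 mm out from the hinge to loader -x. Shut, it slopes up outwards by 0.35 rad, this point 81 mm above the bench, 76 mm from the chute's centre; at gate 0.6 it is at 58 mm. A fingertip can press and slide anywhere on it.
- rack: Loose white tube rack, 0.13 to 0.25 kg, in the chute. Origin under the middle of the tube block; +y = its front = loader +y. Block 40 wide, 85 long, 30 mm high, with four fixed red-capped tubes, tops 50 mm above the chute floor (70 above the bench). A tail 10 mm high runs back to the blue tab. Home: origin at loader y = +147.5 mm, the tail under the gate, tab rear face at +4.5 mm.
- rack_front (a point): Middle of the front face of the rack's tube block, 42.5 mm ahead of the rack's origin, 15 mm above its underside.
- tab (a point): Middle of the rear face of the rack's upright blue push tab, 143 mm behind the rack's origin and 40 mm above its underside. The tab is 50 mm wide (above the guides), 8 mm thick, its top 60 mm above the chute floor (80 above the bench). Push here, towards the rack's +y.
- tube_stand: Bystander: a capped tube, 64 mm high in all, in a round grey foot 38 mm across, on the loader's mat. Origin under its middle.
- dish: Bystander: closed clear dish, 68 mm across, 16 mm high, on the loader's mat. Origin under its middle.
- wash_bottle: Bystander: blue bottle, 60 mm across, 150 mm high, on the bench to the robot's right. Origin under its middle.
- tip_box: Bystander: grey box with a green lid, 80 by 120 by 65 mm high, on the bench to the robot's left. Origin under its middle.
Things that resemble listed ones, but are neither listed nor needed, are in the scene too. There is more than one size of the rack; the job needs the larger.

How it is judged:
On the way, in this order (a step that is already met when the one before it is completed fails the run):
1. the gate is lifted while the rack is still wholly before it (value of joint gate_angle above 0.45 rad and y of rack_front in the frame of loader below 0.085 m), for 0.1 s.
2. the rack's tubes go under the gate while a finger holds the paddle down (y of rack_front in the frame of loader above 0.11 m and value of joint gate_angle above 0.4 rad and contact force between the fingers and gate above 0.3 N), for 0.1 s.
At the end, for the whole second after the job is handed in: The rack stands upright in the chute at rest with its front within 4 mm of the end stop, and the gate is shut (below 0.06 rad) behind the tubes (y of rack in the frame of loader above 0.1435 m and value of joint gate_angle below 0.06 rad and angle between rack's own z axis and vertical below 0.05 rad and z of rack in the frame of loader below 0.024 m and linear speed of rack below 0.01 m/s); the robot touches nothing.
It fails at once if the gate touches the rack or its tubes (contact force between gate and rack above 0.5 N).
It fails at once if the rack is lifted off the chute floor (over 6 mm) or tipped (over 0.12 rad) (z of rack in the frame of loader above 0.026 m or angle between rack's own z axis and vertical above 0.12 rad).
It fails at once if the tube stand, dish, bottle or tip box is moved over 15 mm (distance of any of tube_stand, dish, wash_bottle, tip_box from where it was at the start of the episode above 0.015 m).
It also fails if it takes over 40 s, if anything falls off the work surface, if the arm or the gripper's body presses on something with over 40 N, if the wrist force passes 120 N, or if a joint passes its speed limit or range.

## Working session

There is one attempt and no reset: what is moved stays moved. The work goes in short steps, Python scripts to look and compute and a tool call to move; the robot and the scene stay as the last step left them, time stands still between calls to the robot, and variables do not carry over. Pictures are saved under pics/ and viewed, at most 10 in all, crops included, and the job is handed in when it is done.

Besides the shell and the picture viewer there is one more tool, called after "Call:" as name(argument=value, ...), one argument or row to a line, values as JSON. play_rows: Moves the arm, as the interface text tells. Its arguments: {"type":"object","properties":{"commands":{"type":"array","items":{"type":"array","items":{"type":"number"}}},"hand":{"type":"number"}},"required":["commands"]}

```bash
mkdir -p pics; python3 - <<'E'
from plant import manip, imaging
import cv2, numpy as np
s=manip.state(); print(s['time'],s['tool_pos'],s['tool_rot'],manip.nose_length)
for n in("top","scene"):
    f=imaging.grab_frame(n); cv2.imwrite(f'pics/{n}0.png',cv2.resize(f['image'][:,:,::-1],(800,600),interpolation=cv2.INTER_CUBIC))
    np.savez(f'pics/{n}0.npz',**f); print(n,f['fx'],f['fy'],f['cx'],f['cy'],f['R'],f['t'])
E
```

```text
0.0 [0.14155108 0.60814694 0.24406124] [-2.56740439e-04  1.14159054e-01  9.93461954e-01 -9.95334958e-04] 0.014
top 363.9583877963232 363.9583877963232 250.34328873938853 197.53383712131304 [[ 0.01466703 -0.99986065 -0.00797261]
 [-0.99834929 -0.01420112 -0.05565087]
 [ 0.0555299   0.00877568 -0.99841846]] [0.00212217 0.50483837 1.35608022]
scene 373.7277065685375 373.7277065685375 253.68133742147072 193.71009914284542 [[-0.59902154  0.80052657  0.01817681]
 [ 0.58627073  0.45393285 -0.67099299]
 [-0.54539877 -0.39128272 -0.74124086]] [ 0.32700386 -0.25806556  1.38884226]
```

View pics/top0.png

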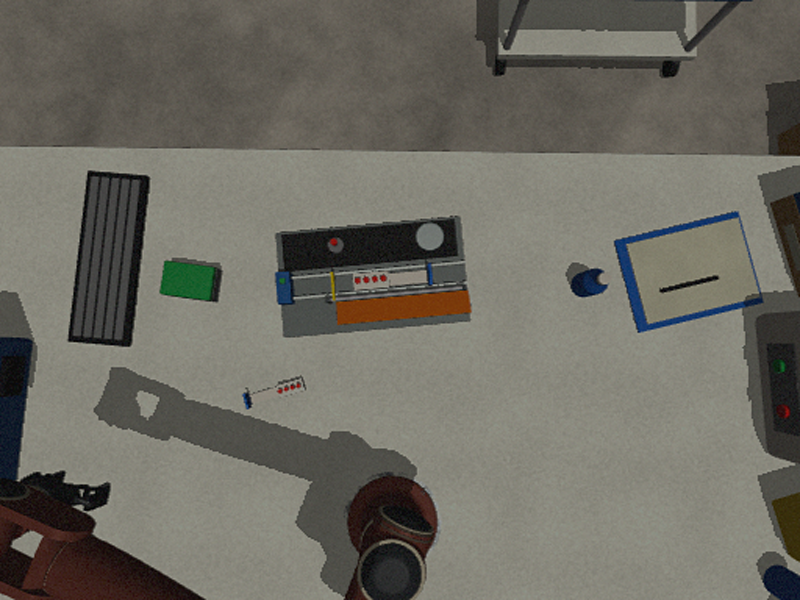

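View pics/scene0.png

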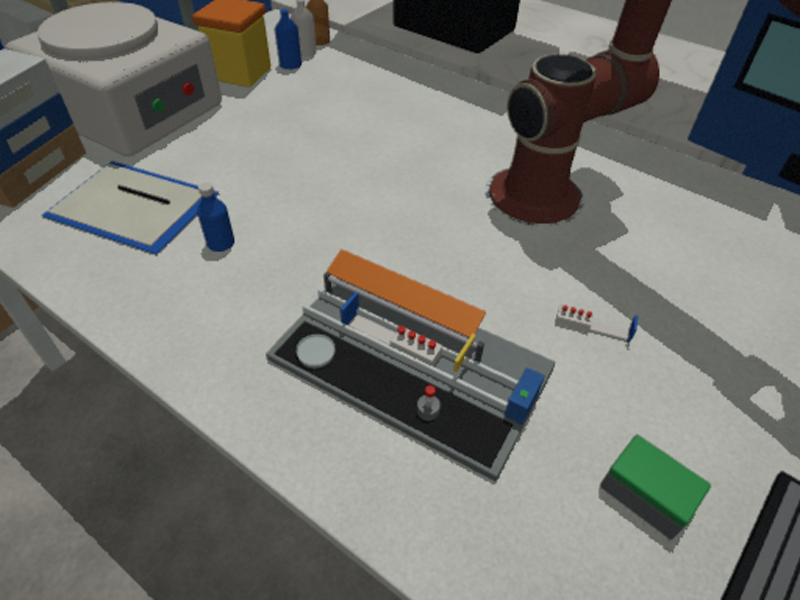

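The loader is at (276..470, 217..336) in the top picture, with its stop at the left end, so loader +y ≈ world +y and the paddle is on the robot's side. There are two racks. One is in the chute, with caps at (358–383, 280) and its tab at (430, 273). The other is smaller and lies loose on the bench at (248–305, 390). The job needs the chute one, and I'll confirm that in an enlarged crop.

```bash
python3 - <<'E'
import cv2, numpy as np
f=np.load('pics/top0.npz'); im=f['image'][:,:,::-1]
c=im[130:225,168:308]; cv2.imwrite('pics/crop0.png',cv2.resize(c,None,fx=5.7,fy=5.7,interpolation=cv2.INTER_CUBIC))
E
```

```text
(no output)
```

View pics/crop0.png

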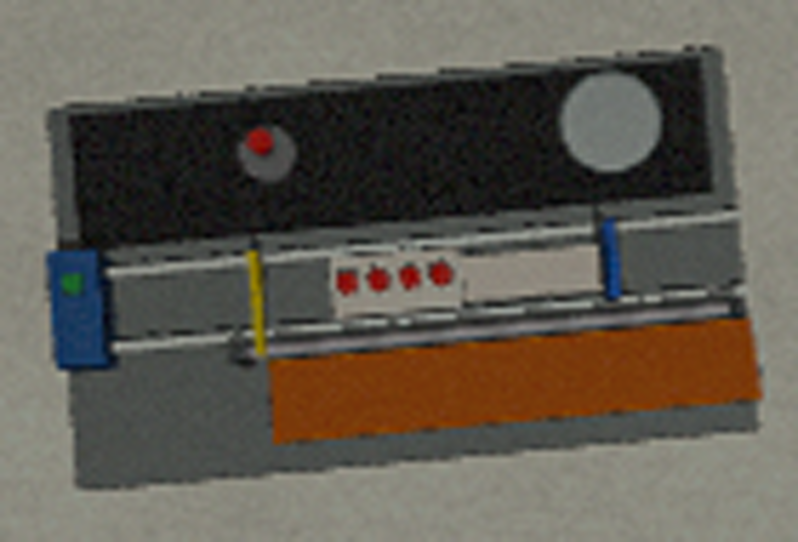

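The crop confirms that the chute rack is the full-size one: it fills the chute and has a white tail and a blue tab at crop (612, 258). The slab corners are at crop (48,108), (718,46), (758,430) and (78,488), and the blade is at x≈256.

```bash
cat >h.py <<'E'
import numpy as np
from scipy.optimize import least_squares
f=np.load('pics/top0.npz')
def ray(u,v,z):
    d=f['R'].T@np.array([(u-f['cx'])/f['fx'],(v-f['cy'])/f['fy'],1]); o=-f['R'].T@f['t']
    return (o+d*(z-o[2])/d[2])[:2]
crop=lambda x,y,z: ray((x+.5)/5.7+168-.5,(y+.5)/5.7+130-.5,z)
P=[((48,108),(.14,.225),.02),((718,46),(.14,-.225),.02),((758,430),(-.115,-.225),.02),((78,488),(-.115,.225),.02),
 ((752,318),(-.038-.008,-.220),.0679),((270,362),(-.046,.087),.0679)]
def R2(a): return np.array([[np.cos(a),-np.sin(a)],[np.sin(a),np.cos(a)]])
def res(p): return np.concatenate([p[:2]+R2(p[2])@np.array(l)-crop(*px,z) for px,l,z in P])
sol=least_squares(res,[.6,0,0],loss='soft_l1',f_scale=.003); L=sol.x
def toL(w): return R2(L[2]).T@(np.array(w)-L[:2])
E
python3 - <<'E'
from h import *
np.set_printoptions(precision=4,suppress=True)
print(L,np.degrees(L[2]),res(L).reshape(-1,2)*1000)
print('tab rear',toL(crop(620,259,.08)),'front',toL(crop(331,286,.05)))
print('stop face top',toL(crop(103,300,.07)),'bladetop',toL(crop(256,290,.066)))
s=__import__('plant').manip.state(); from scipy.spatial.transform import Rotation as Ro
q=s['tool_rot']; R=Ro.from_quat(np.r_[q[1:],q[0]]).as_matrix(); print(R); print(toL(s['tool_pos'][:2]))
for t in [(-.037,-.21)]: print(L[:2]+R2(L[2])@np.array(t))
E
```

```text
[0.5709 0.056  0.1043] 5.973310361801456 [[ 0.6422  1.0481]
 [ 0.1524 -2.6465]
 [ 0.866  -0.9106]
 [-1.4342  0.8086]
 [-0.3473  0.7408]
 [ 0.0267  0.3694]]
tab rear [-0.002 -0.14 ] front [0.0007 0.045 ]
stop face top [0.0027 0.1889] bladetop [0.0007 0.0919]
[[-0.9739  0.2268 -0.0006]
 [ 0.2268  0.9739 -0.0018]
 [ 0.0002 -0.0019 -1.    ]]
[-0.3695  0.5939]
[ 0.5559 -0.1568]
```

Fit: loader at (0.571, 0.056), yaw 6.0°. The tab's rear face is at loader y −140 mm, so it has 144.5 mm to travel. First I turn the tool so its y runs along loader +x.

Call:
play_rows(
  commands=[
    [0,0,0,0,0,7.1],
    [0,0,0,0,0,7.1],
    [0,0,0,0,0,7.1],
    [0,0,0,0,0,7.1],
    [0,0,0,0,0,7.1],
  ],
  hand=85.4,
)

```text
time: 0.52
tool_pos: [0.1416, 0.6084, 0.2446]
tool_rot: [0.0, 0.414, 0.91, -0.001]
contact_force: [0.3, 0.1, 0.2]
gripper_width: 1.002
grasp_force: 0.0
```

Call:
play_rows(
  commands=[
    [0,0,0,0,0,7.1],
    [0,0,0,0,0,7.1],
    [0,0,0,0,0,7.1],
    [0,0,0,0,0,7.1],
    [0,0,0,0,0,7.0],
  ],
)

```text
time: 0.93
tool_pos: [0.1416, 0.6084, 0.2445]
tool_rot: [0.0, 0.671, 0.741, -0.001]
contact_force: [0.6, -0.2, -0.0]
gripper_width: 0.997
grasp_force: 0.0
```

```bash
cat >>h.py <<'E'
from scipy.spatial.transform import Rotation as Ro
def rep(tx,ty):
    from plant import manip
    s=manip.state(); q=s['tool_rot']; R=Ro.from_quat(np.r_[q[1:],q[0]]).as_matrix()
    p=np.array(s['tool_pos']); t=np.r_[L[:2]+R2(L[2])@np.array([tx,ty]),p[2]]
    Rd=np.eye(3); Rd[:2,:2]=R2(L[2]); Rd=Rd@np.array([[0,1,0],[1,0,0],[0,0,-1.]])
    print('t',s['time'],'loader xy mm',toL(p[:2])*1000,'z',p[2]*1000,'tool shift mm',R.T@(t-p)*1000,'turn deg',np.degrees(Ro.from_matrix(R.T@Rd).as_rotvec()),'F',s['contact_force'],'j',s['joint_pos'],s['gripper_width'])
E
python3 -c "
from h import *;np.set_printoptions(precision=2,suppress=True);rep(-.035,-.172)"
```

```text
t 0.9333 loader xy mm [-369.4   594.06] z 244.5468530355997 tool shift mm [-764.1   338.86    0.71] turn deg [-0.03  0.07 -0.33] F [ 0.62 -0.21 -0.05] j [ 1.22  0.05  1.61 -0.    1.48  1.12] 0.9972905475991122
```

Call:
play_rows(
  commands=[
    [-30,20,0,0,0,0],
    [-35,20,0,0,0,0],
    [-35,20,0,0,0,0],
    [-35,20,0,0,0,0],
    [-35,20,0,0,0,0],
  ],
)

```text
time: 1.35
tool_pos: [0.2593, 0.4483, 0.2447]
tool_rot: [0.0, 0.669, 0.743, -0.0]
contact_force: [0.5, 0.3, 0.4]
gripper_width: 0.997
grasp_force: 0.0
```

Call:
play_rows(
  commands=[
    [-35,20,0,0,0,0],
    [-35,20,0,0,0,0],
    [-35,20,0,0,0,0],
    [-35,20,0,0,0,0],
    [-35,20,0,0,0,0],
  ],
)

```text
time: 1.77
tool_pos: [0.3771, 0.2846, 0.245]
tool_rot: [-0.0, 0.669, 0.743, -0.0]
contact_force: [1.4, 0.7, -0.8]
gripper_width: 0.998
grasp_force: 0.0
```

Call:
play_rows(
  commands=[
    [-35,20,0,0,0,0],
    [-35,20,0,0,0,0],
    [-35,20,0,0,0,0],
    [-35,20,0,0,0,0],
    [-35,20,0,0,0,0],
  ],
)

```text
time: 2.18
tool_pos: [0.4949, 0.1209, 0.245]
tool_rot: [-0.0, 0.669, 0.743, -0.0]
contact_force: [0.7, 0.3, -0.3]
gripper_width: 1.001
grasp_force: 0.0
```

```bash
python3 -c "
from h import *;np.set_printoptions(precision=2,suppress=True);rep(-.035,-.172)"
```

```text
t 2.1833 loader xy mm [-68.79  72.5 ] z 244.95031124661597 tool shift mm [-244.5    33.8    -0.05] turn deg [-0.02 -0.01 -0.  ] F [ 0.65  0.26 -0.3 ] j [ 0.09 -0.23  1.88  0.    1.49 -0.01] 1.0005518701087694
```

Call:
play_rows(
  commands=[
    [-35,5,0,0,0,0],
    [-35,5,0,0,0,0],
    [-35,5,0,0,0,0],
    [-35,5,0,0,0,0],
    [-35,5,0,0,0,0],
  ],
)

```text
time: 2.6
tool_pos: [0.5374, -0.0503, 0.2448]
tool_rot: [-0.0, 0.669, 0.743, -0.0]
contact_force: [-0.0, 0.6, -0.4]
gripper_width: 1.001
grasp_force: 0.0
```

Call:
play_rows(
  commands=[
    [-35,5,10,0,0,0],
    [-30,4,30,0,0,0],
    [-5,0,30,0,0,0],
    [0,0,25,0,0,0],
    [0,0,0,0,0,0],
  ],
)

```text
time: 3.02
tool_pos: [0.5494, -0.1161, 0.1437]
tool_rot: [-0.006, 0.67, 0.743, -0.002]
contact_force: [-1.5, 0.1, -1.2]
gripper_width: 0.999
grasp_force: 0.0
```

```bash
python3 - <<'E'
from h import *;np.set_printoptions(precision=2,suppress=True);rep(-.035,-.172)
from plant import imaging; import cv2
w=imaging.grab_frame('wrist'); np.savez('pics/w1.npz',**w)
cv2.imwrite('pics/w1.png',cv2.resize(w['image'][:,:,::-1],(800,600),interpolation=cv2.INTER_CUBIC))
print(w['fx'],w['cx'],w['cy'],w['mount'])
E
```

```text
t 3.0167 loader xy mm [ -39.25 -168.87] z 143.74019807121965 tool shift mm [-3.12  4.25 -0.07] turn deg [-0.65 -0.31 -0.08] F [-1.51  0.13 -1.16] j [-0.34 -0.01  1.85  0.    1.31 -0.44] 0.9992145039808722
297.3186396354542 255.2838537265821 194.4610485872673 [[ 0.   -0.95 -0.32  0.08]
 [ 1.    0.    0.   -0.  ]
 [-0.   -0.32  0.95 -0.13]
 [ 0.    0.    0.    1.  ]]
```

View pics/w1.png

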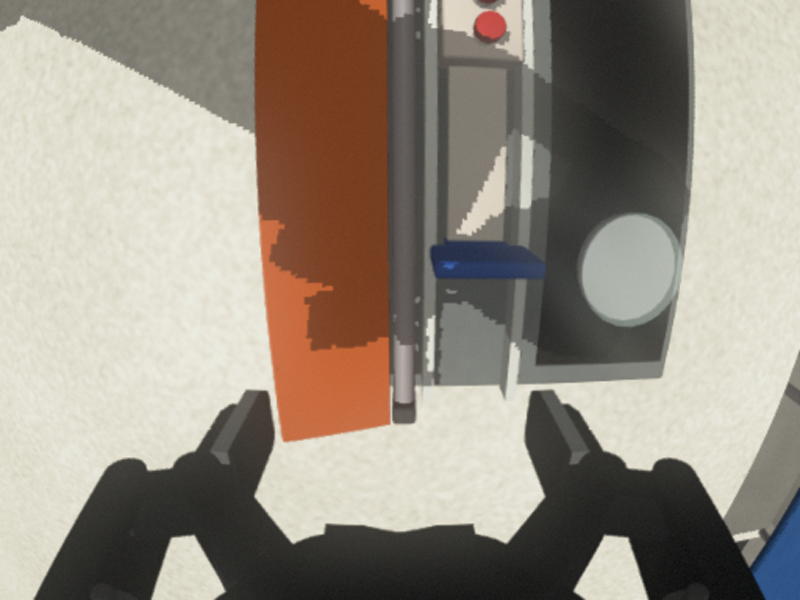

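The wrist view shows the paddle at (255–390), the tab's rear top edge at about (438–545, 277), and both fingertips behind it at (262, 395) and (540, 395). I'll re-measure the tab with this view.

```bash
python3 - <<'E'
from h import *;np.set_printoptions(precision=2,suppress=True);rep(-.035,-.172)
from plant import manip
w=np.load('pics/w1.npz'); s=manip.state(); q=s['tool_rot']; R=Ro.from_quat(np.r_[q[1:],q[0]]).as_matrix(); p=np.array(s['tool_pos'])
M=w['mount']
def wr(u,v,z):
    a=np.array([(u+.5)*.64-.5-w['cx'],(v+.5)*.64-.5-w['cy']]); r=np.hypot(*a); th=r/w['fx']
    d=np.r_[a/r*np.sin(th),np.cos(th)]; d=R@M[:3,:3]@d; o=p+R@M[:3,3]
    return toL((o+d*(z-o[2])/d[2])[:2])*1000
for n,u,v,z in [('tabL',433,278,.08),('tabR',545,277,.08),('padinner end',390,424,.0679),('padouter end',284,441,.0855),('slab corner',662,377,.02)]: print(n,wr(u,v,z))
E
```

```text
t 3.0667 loader xy mm [ -37.67 -169.02] z 146.95563704565018 tool shift mm [-2.98  2.67 -0.03] turn deg [-0.42 -0.21 -0.02] F [0.21 0.14 0.87] j [-0.34 -0.01  1.84  0.    1.31 -0.44] 0.9975776939899309
tabL [ -23.56 -141.1 ]
tabR [  27.44 -140.13]
padinner end [ -43.32 -224.28]
padouter end [ -97.02 -225.04]
slab corner [ 144.48 -226.16]
```

Call:
play_rows(
  commands=[
    [-3,2,15,0,0,0],
    [0,0,15,0,0,0],
    [0,0,12,0,0,0],
    [0,0,0,0,0,0],
    [0,0,0,0,0,0],
  ],
)

```text
time: 3.48
tool_pos: [0.5561, -0.119, 0.1096]
tool_rot: [0.0, 0.669, 0.743, 0.0]
contact_force: [0.2, 0.2, -0.2]
gripper_width: 0.998
grasp_force: 0.0
```

Call:
play_rows(
  commands=[
    [0,0,4,0,0,0],
    [0,0,4,0,0,0],
    [0,0,4,0,0,0],
    [0,0,0,0,0,0],
    [0,0,0,0,0,0],
  ],
)

```text
time: 3.9
tool_pos: [0.5557, -0.1193, 0.0967]
tool_rot: [-0.0, 0.669, 0.743, -0.0]
contact_force: [-0.1, 0.4, -0.4]
gripper_width: 0.997
grasp_force: 0.0
```

Call:
play_rows(
  commands=[
    [0,0,4,0,0,0],
    [0,0,4,0,0,0],
    [0,0,4,0,0,0],
    [0,0,0,0,0,0],
    [0,0,0,0,0,0],
  ],
)

```text
time: 4.32
tool_pos: [0.5558, -0.1193, 0.0847]
tool_rot: [-0.0, 0.669, 0.743, -0.0]
contact_force: [-0.0, 0.9, -0.1]
gripper_width: 0.999
grasp_force: 0.1
```

```bash
python3 - <<'E'
from h import *;np.set_printoptions(precision=2,suppress=True);rep(-.035,-.172)
E
```

```text
t 4.3167 loader xy mm [ -33.18 -172.75] z 84.68568811285377 tool shift mm [ 0.75 -1.82  0.  ] turn deg [-0.02 -0.02  0.01] F [-0.04  0.88 -0.1 ] j [-0.34  0.07  1.87  0.    1.2  -0.45] 0.9994938110270165
```

Call:
play_rows(
  commands=[
    [0,0,3,0,0,0],
    [0,0,3,0,0,0],
    [0,0,3,0,0,0],
    [0,0,0,0,0,0],
    [0,0,0,0,0,0],
  ],
)

```text
time: 4.73
tool_pos: [0.5558, -0.1195, 0.0758]
tool_rot: [-0.0, 0.669, 0.743, -0.0]
contact_force: [-0.1, -0.7, 2.3]
gripper_width: 1.003
grasp_force: 0.8
```

Call:
play_rows(
  commands=[
    [0,0,3,0,0,0],
    [0,0,3,0,0,0],
    [0,0,2,0,0,0],
    [0,0,0,0,0,0],
    [0,0,0,0,0,0],
  ],
)

```text
time: 5.15
tool_pos: [0.5557, -0.1195, 0.0678]
tool_rot: [-0.0, 0.669, 0.743, -0.0]
contact_force: [-1.4, -1.7, 2.5]
gripper_width: 0.996
grasp_force: 1.2
```

```bash
python3 - <<'E'
from h import *
from plant import imaging; import cv2
a=imaging.grab_frame('scene')['image'][130:330,150:400,::-1]; b=imaging.grab_frame('wrist')['image'][:,:,::-1]
a=cv2.resize(a,(400,320)); b=cv2.resize(b,(400,320)); cv2.imwrite('pics/c1.png',np.hstack([a,b]))
E
```

```text
(no output)
```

View pics/c1.png

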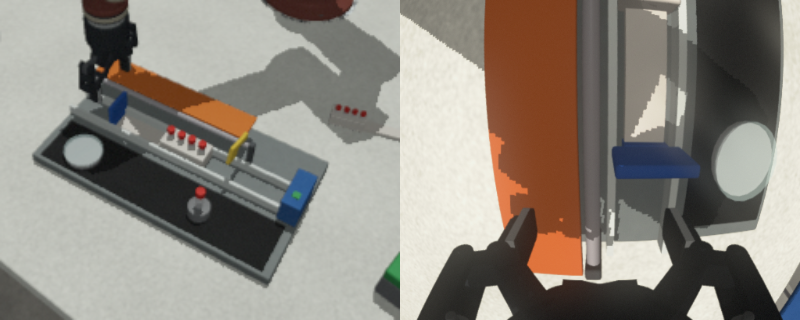

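The finger is on the paddle and the blade is rising, with the other finger behind the tab. I'll press further.

Call:
play_rows(
  commands=[
    [0,0,3,0,0,0],
    [0,0,3,0,0,0],
    [0,0,2,0,0,0],
    [0,0,0,0,0,0],
    [0,0,0,0,0,0],
  ],
)

```text
time: 5.67
tool_pos: [0.5563, -0.1194, 0.0602]
tool_rot: [0.0, 0.669, 0.743, 0.0]
contact_force: [1.0, -0.9, 3.4]
gripper_width: 1.001
grasp_force: 1.5
```

Call:
play_rows(
  commands=[
    [0,0,2,0,0,0],
    [0,0,1,0,0,0],
    [0,0,0,0,0,0],
    [0,0,0,0,0,0],
    [0,0,0,0,0,0],
  ],
)

```text
time: 6.08
tool_pos: [0.5562, -0.1194, 0.0572]
tool_rot: [0.0, 0.669, 0.743, 0.0]
contact_force: [1.3, 0.5, 3.8]
gripper_width: 0.999
grasp_force: 1.5
```

```bash
python3 - <<'E'
from h import *
from plant import imaging; import cv2
rep(-.035,-.172)
g=imaging.grab_frame('scene'); a=g['image'][190:270,230:330,::-1].copy()
a=cv2.resize(a,None,fx=6,fy=6,interpolation=cv2.INTER_CUBIC)
# predicted blade tip outline for several gate angles; blade tip reach from hinge to x~+23 => fit 120mm at 0.75
def pr(l,z):
    w=np.r_[L[:2]+R2(L[2])@np.array(l),z]; c=g['R']@w+g['t']; return c[0]/c[2]*g['fx']+g['cx'],c[1]/c[2]*g['fy']+g['cy']
for an in (0,.3,.45,.6,.75):
    for r in (.03,.06,.08):
        u,v=pr((-.038+r*np.cos(an),.09),.065+r*np.sin(an))
        q=(int((u-230+.5)*6),int((v-190+.5)*6)); cv2.circle(a,q,2,(0,255,0),-1)
        if r==.08: cv2.putText(a,str(an),q,0,.4,(255,255,255))
cv2.imwrite('pics/c2.png',a)
E
```

```text
t 6.0833 loader xy mm [ -32.83162595 -172.85838008] z 57.1992152705704 tool shift mm [ 8.58902286e-01 -2.16816667e+00 -1.59844678e-03] turn deg [0.04075701 0.00374083 0.0138006 ] F [1.34532101 0.45494907 3.78205099] j [-3.42348657e-01  1.12482740e-01  1.88398280e+00  2.72850708e-04
  1.14445739e+00 -4.46956208e-01] 0.9986350929997038
```

View pics/c2.png

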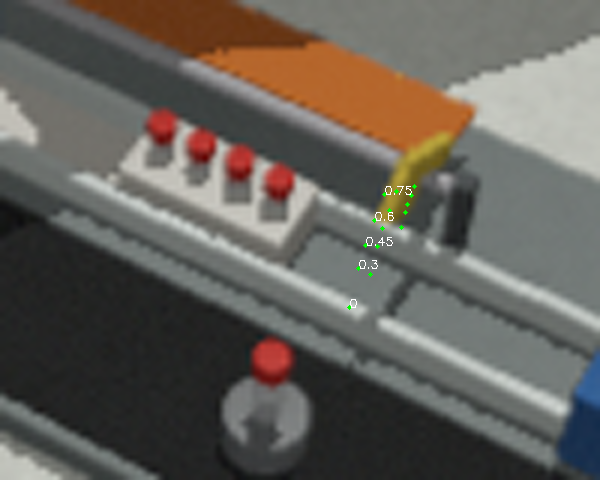

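The blade is up at about 0.6 rad, and the rack front is still well before the gate. I'll press 1 mm more, then push along +y.

Call:
play_rows(
  commands=[
    [0,0,1,0,0,0],
    [5,0,0,0,0,0],
    [5,0,0,0,0,0],
    [4,0,0,0,0,0],
    [4,0,0,0,0,0],
  ],
)

```text
time: 6.55
tool_pos: [0.5534, -0.1011, 0.0556]
tool_rot: [-0.0, 0.669, 0.743, -0.001]
contact_force: [-1.5, -2.7, 3.5]
gripper_width: 0.998
grasp_force: 1.6
```

Call:
play_rows(
  commands=[
    [4,0,0,0,0,0],
    [4,0,0,0,0,0],
    [4,0,0,0,0,0],
    [4,0,0,0,0,0],
    [4,0,0,0,0,0],
  ],
)

```text
time: 6.97
tool_pos: [0.5518, -0.0813, 0.0559]
tool_rot: [-0.0, 0.669, 0.743, -0.0]
contact_force: [0.5, -4.0, 2.3]
gripper_width: 0.998
grasp_force: 2.1
```

```bash
python3 - <<'E'
from h import *
from plant import imaging; import cv2
rep(-.033,-.172)
a=imaging.grab_frame('scene')['image'][150:300,180:380,::-1]; b=imaging.grab_frame('wrist')['image'][:,:,::-1]
a=cv2.resize(a,(400,300)); b=cv2.resize(b,(400,300)); cv2.imwrite('pics/c3.png',np.hstack([a,b]))
E
```

```text
t 6.9667 loader xy mm [ -33.2153577  -134.51228305] z 55.91183457867504 tool shift mm [-3.74877856e+01  2.02968397e-01  5.76998354e-03] turn deg [-0.01029306  0.0088762   0.01893644] F [ 0.48961426 -4.03600103  2.29684174] j [-2.79562187e-01  9.01489882e-02  1.91068462e+00 -2.32054500e-04
  1.14086759e+00 -3.84049891e-01] 0.9978714700480217
```

View pics/c3.png

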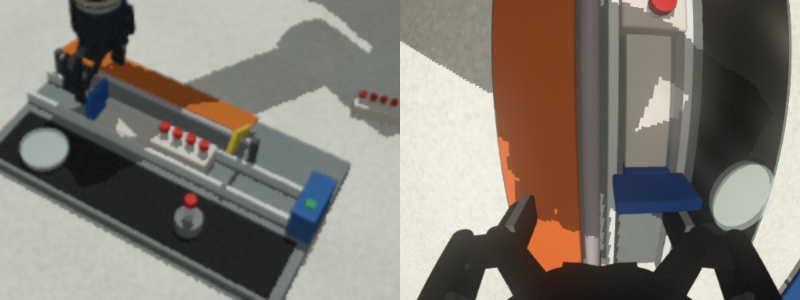

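The finger is against the tab, the rack is moving and the gate is still up. I'll keep pushing.

Call:
play_rows(
  commands=[
    [6,0,0,0,0,0],
    [6,0,0,0,0,0],
    [6,0,0,0,0,0],
    [6,0,0,0,0,0],
    [6,0,0,0,0,0],
  ],
)

```text
time: 7.48
tool_pos: [0.5488, -0.0511, 0.056]
tool_rot: [0.0, 0.669, 0.743, -0.0]
contact_force: [-0.1, -3.4, 3.6]
gripper_width: 0.997
grasp_force: 2.3
```

Call:
play_rows(
  commands=[
    [6,0,0,0,0,0],
    [6,0,0,0,0,0],
    [6,0,0,0,0,0],
    [6,0,0,0,0,0],
    [6,0,0,0,0,0],
  ],
)

```text
time: 7.9
tool_pos: [0.5456, -0.0213, 0.056]
tool_rot: [0.0, 0.669, 0.743, -0.0]
contact_force: [-0.9, -4.4, 3.8]
gripper_width: 0.998
grasp_force: 2.3
```

Call:
play_rows(
  commands=[
    [6,0,0,0,0,0],
    [6,0,0,0,0,0],
    [6,0,0,0,0,0],
    [6,0,0,0,0,0],
    [6,0,0,0,0,0],
  ],
)

```text
time: 8.32
tool_pos: [0.5425, 0.0085, 0.056]
tool_rot: [0.0, 0.669, 0.743, -0.0]
contact_force: [0.3, -4.7, 2.3]
gripper_width: 0.999
grasp_force: 2.4
```

Call:
play_rows(
  commands=[
    [6,0,0,0,0,0],
    [6,0,0,0,0,0],
    [6,0,0,0,0,0],
    [5,0,0,0,0,0],
    [3,0,0,0,0,0],
  ],
)

```text
time: 8.73
tool_pos: [0.5398, 0.0345, 0.056]
tool_rot: [-0.0, 0.669, 0.743, 0.0]
contact_force: [0.0, -4.2, 3.0]
gripper_width: 0.999
grasp_force: 2.5
```

```bash
python3 - <<'E'
from h import *
from plant import imaging; import cv2
np.set_printoptions(precision=2,suppress=True);rep(-.033,-.0065)
a=imaging.grab_frame('scene')['image'][150:300,180:380,::-1]; b=imaging.grab_frame('top')['image'][130:225,168:308,::-1]
a=cv2.resize(a,(400,300)); b=cv2.resize(b,(400,300)); cv2.imwrite('pics/c4.png',np.hstack([a,b]))
E
```

```text
t 8.7333 loader xy mm [-33.18 -18.15] z 55.99372404125131 tool shift mm [11.65  0.19  0.  ] turn deg [-0.   -0.    0.04] F [ 0.03 -4.16  3.04] j [-0.07  0.05  1.95  0.    1.14 -0.18] 0.9987985206625732
```

View pics/c4.png

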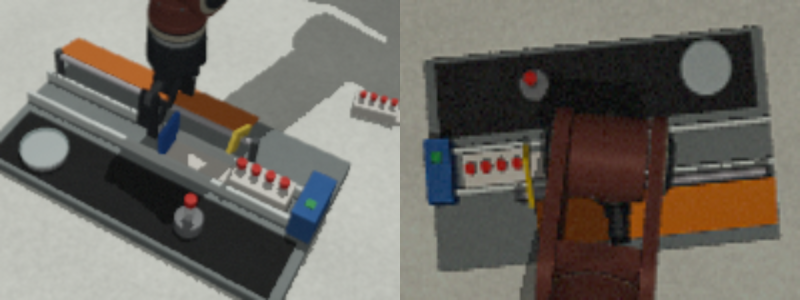

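The tubes are through under the open gate, with about 11 mm left. I'll creep forward until it meets the stop.

Call:
play_rows(
  commands=[
    [2,0,0,0,0,0],
    [2,0,0,0,0,0],
    [2,0,0,0,0,0],
    [1,0,0,0,0,0],
    [1,0,0,0,0,0],
  ],
)

```text
time: 9.25
tool_pos: [0.539, 0.0417, 0.056]
tool_rot: [0.0, 0.669, 0.743, -0.0]
contact_force: [-1.3, -4.4, 3.0]
gripper_width: 0.999
grasp_force: 2.4
```

Call:
play_rows(
  commands=[
    [1,0,0,0,0,0],
    [0.5,0,0,0,0,0],
    [0.5,0,0,0,0,0],
    [0.5,0,0,0,0,0],
    [0,0,0,0,0,0],
  ],
)

```text
time: 9.67
tool_pos: [0.5387, 0.0443, 0.0559]
tool_rot: [-0.0, 0.669, 0.743, -0.0]
contact_force: [-0.3, -3.7, 3.3]
gripper_width: 0.999
grasp_force: 2.2
```

Call:
play_rows(
  commands=[
    [0.5,0,0,0,0,0],
    [0.5,0,0,0,0,0],
    [0.5,0,0,0,0,0],
    [0,0,0,0,0,0],
  ],
)

```text
time: 10.0
tool_pos: [0.5385, 0.0458, 0.0559]
tool_rot: [-0.0, 0.669, 0.743, -0.0]
contact_force: [0.0, -3.7, 3.3]
gripper_width: 1.003
grasp_force: 2.2
```

Call:
play_rows(
  commands=[
    [0.5,0,0,0,0,0],
    [0.5,0,0,0,0,0],
    [0.5,0,0,0,0,0],
    [0,0,0,0,0,0],
  ],
)

```text
time: 10.33
tool_pos: [0.5385, 0.0461, 0.0561]
tool_rot: [0.001, 0.669, 0.743, -0.001]
contact_force: [-1.2, -8.8, 1.9]
gripper_width: 0.999
grasp_force: 4.6
```

The push force doubled and motion stopped with the TCP at loader y ≈ −6.6 mm, which matches home. I'll back off the tab, then lift slowly so the gate closes gently.

Call:
play_rows(
  commands=[
    [-3,0,0,0,0,0],
    [-5,0,0,0,0,0],
    [-6,0,0,0,0,0],
    [-6,0,-1,0,0,0],
    [0,0,-4,0,0,0],
  ],
)

```text
time: 10.75
tool_pos: [0.5398, 0.0265, 0.0602]
tool_rot: [-0.001, 0.669, 0.743, -0.001]
contact_force: [-2.6, -0.3, 1.1]
gripper_width: 1.002
grasp_force: 1.3
```

Call:
play_rows(
  commands=[
    [0,0,-5,0,0,0],
    [0,0,-5,0,0,0],
    [0,0,-5,0,0,0],
    [0,0,-5,0,0,0],
    [0,0,-6,0,0,0],
  ],
)

```text
time: 11.17
tool_pos: [0.5409, 0.0274, 0.0877]
tool_rot: [0.0, 0.669, 0.743, 0.0]
contact_force: [0.2, -1.3, -0.1]
gripper_width: 0.998
grasp_force: 0.0
```

Call:
play_rows(
  commands=[
    [0,0,-15,0,0,0],
    [0,0,-25,0,0,0],
    [0,0,-30,0,0,0],
    [0,0,-30,0,0,0],
    [0,0,-20,0,0,0],
  ],
)

```text
time: 11.58
tool_pos: [0.5414, 0.0274, 0.2105]
tool_rot: [0.001, 0.669, 0.743, 0.001]
contact_force: [0.4, 0.8, 1.6]
gripper_width: 1.004
grasp_force: 0.0
```

Call:
play_rows(
  commands=[
    [-25,0,0,0,0,0],
    [-35,0,0,0,0,0],
    [-35,0,0,0,0,0],
    [-25,0,0,0,0,0],
    [0,0,0,0,0,0],
  ],
)

```text
time: 12.0
tool_pos: [0.5532, -0.0957, 0.2074]
tool_rot: [0.001, 0.671, 0.742, -0.0]
contact_force: [0.2, 0.4, -0.2]
gripper_width: 1.001
grasp_force: 0.0
```

```bash
python3 - <<'E'
from h import *
from plant import imaging; import cv2
rep(-.033,-.0065)
g=imaging.grab_frame('top'); np.savez('pics/top5.npz',**g)
a=imaging.grab_frame('scene')['image'][170:290,220:380,::-1]; b=g['image'][140:212,168:264,::-1]
a=cv2.resize(a,(400,300)); b=cv2.resize(b,(400,300),interpolation=cv2.INTER_CUBIC); cv2.imwrite('pics/c5.png',np.hstack([a,b]))
E
```

```text
t 12.0 loader xy mm [ -33.33179424 -149.04822816] z 207.38117302667055 tool shift mm [142.54822248  -0.2243039   -0.24777753] turn deg [ 0.02025781  0.09959909 -0.22353514] F [ 0.23391222  0.36963201 -0.19824229] j [-3.03227413e-01 -7.26835507e-02  1.80134656e+00 -1.47645162e-03
  1.41191914e+00 -4.03347068e-01] 1.0010095650918185
```

View pics/c5.png

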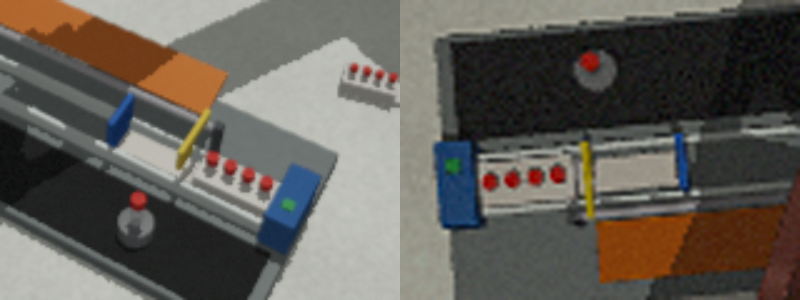

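The gate is shut behind the tubes and the rack is against the stop, with the tab's rear top edge near (686, 162). One numeric check on the tab before handing in.

```bash
python3 - <<'E'
from h import *
for x in (282,285,288): print(toL(ray((x+.5)/4.1667+168-.5,(162.5)/4.1667+140-.5,.08))*1000)
from plant import manip
print(manip.job_done())
E
```

```text
[-1.18216476  8.12409193]
[-1.41603176  5.54554565]
[-1.64989136  2.96708109]
the job is handed in; nothing more can be done
None
```

The rack is pushed home against the end stop (the tab's rear face measured about +5.5 mm in the last top picture, give or take 3 mm, against +4.5 at home), the gate is shut behind the tubes, the arm is clear, and the job was handed in at about 12 s; no verdict came back.

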